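Vent the line, seat the filter cap and back it off a quarter turn

TASK

Push the vent valve's sprung plunger all the way down to bleed the line, hold it there a moment, and let it come back out. Then screw the wide knurled cap of the filter housing clockwise until it bottoms out, back it off a quarter turn, and finish while still gripping the cap there so that it can be pinned. Leave the narrow cap on the guard housing and everything else on the bench alone.

Things in the scene. Friction and masses are not known exactly. Their poses are not given: they have to be found in the camera images.
- filter: Bench filter housing bolted to the table: grey round foot 84 mm across and 10 mm high, upright aluminium body about 35 mm across, collar 48 mm across whose top is 75 mm above the table. Origin: centre of the foot's underside on the table; z up; a small raised rib on the foot points along its +x. It trades places with the guard housing and the vent block.
- cap (a joint): Rotation (rad) of the wide knurled steel cap on the filter housing about its vertical axis. 0 = screwed fully down, against a hard stop (bottomed on the collar); it grows as the cap is unscrewed, counter-clockwise seen from above (clockwise tightens). It starts on its thread at 2.3 to 3.7; its range ends at 6.28. Right-hand thread, 3 mm rise per turn; a steady friction of about 0.06 N m, so it stays where it is left.
- cap_top (a point): Centre of the wide cap's top face, on its turning axis; 109 mm above the table when the cap is bottomed. The cap is a round cylinder 44 mm across and 34 mm high below this point (a knurl of under 1 mm stands out, look only). A raised rib (look only) 3 mm high runs from the centre towards the rim along the cap's x axis, which this point turns with; when bottomed it lies over the rib on the foot.
- vent_block: Vent valve bolted to the table: 70 mm square grey foot, 44 mm square aluminium block up to 60 mm high, 28 mm steel neck up to 68 mm. Origin: centre of the underside, z up.
- vent (a joint): Downward travel (m) of the vent valve's sprung plunger. 0 = out, 0.012 = fully pressed, on its stop. The spring needs about 2.4 N to start and 8 N at the full stroke, and pushes the plunger back out when let go.
- vent_top (a point): Centre of the top of the plunger's round black head (22 mm across, 6 mm thick, on a 12 mm stem); 88 mm above the table when out, 76 mm when fully pressed.
- guard: Smaller guard housing bolted to the table, not part of the job: round foot 68 mm across, body about 22 mm across, with a narrow knurled steel cap 28 mm across whose top is about 85 mm above the table. Origin: centre of the underside.
- guard_mark (a point): Outer end of the raised rib on top of the guard housing's narrow cap, 12 mm from its axis and 84 to 86 mm above the table; it shows whether that cap, to be left alone, has been turned.
- vial_a: Loose sample vial standing on the table, 12 mm across, 32 mm high. Origin: centre of its underside.
- vial_b: Another such vial, 12 mm across, 32 mm high. Origin: centre of its underside.
- rack: Black vial rack 100 mm (x) by 190 mm (y), 35 mm high, with vials standing up to 54 mm. Origin: centre of its underside.
- bottle: Amber bottle 68 mm across, 140 mm high. Origin: centre of its underside.
- beaker: Glass beaker 68 mm across, 85 mm high. Origin: centre of its underside.
- tipbox: Clear plastic box 120 mm (x) by 85 mm (y) by 60 mm high. Origin: centre of its underside.
- wrench: Open wrench 150 mm long, lying flat along its x axis. Origin: on its underside.
Things that resemble listed ones, but are neither listed nor needed, are in the scene too. Leave any purple look-alike of the filter alone.

How it is judged:
On the way, in this order (a step that is already met when the one before it is completed fails the run):
1. the vent plunger is pressed fully down and held a moment (value of joint vent above 0.0105 m), for 0.2 s.
2. the plunger is let back out (value of joint vent below 0.002 m), for 0.1 s.
3. the wide cap is screwed down until it bottoms out (value of joint cap below 0.08 rad), for 0.1 s.
At the end, for the whole second after the job is handed in: The wide cap was bottomed (within 0.08 rad) after the plunger was pressed over 10.5 mm for 0.2 s and let out; it now rests 90 degrees, give or take 15, back from its stop, still gripped by the fingers (over 2 N); the plunger is out (within 2 mm) (value of joint cap between 1.3108 and 1.8308 rad and velocity of joint cap between -0.15 and 0.15 rad/s and contact force between the fingers and cap above 2 N and value of joint vent below 0.002 m); the arm keeps its last pose, push and grip.
It fails at once if the narrow cap on the guard housing is turned (distance of guard_mark from where it was at the start of the episode above 0.005 m).
It fails at once if a bystander is shoved more than 25 mm (distance of any of vial_a, vial_b, rack, bottle, beaker, tipbox, wrench from where it was at the start of the episode above 0.025 m).
It fails at once if a standing bystander is tipped (angle between any of vial_a, vial_b, rack, bottle, beaker, tipbox's own z axis and vertical above 0.5 rad).
It also fails if it takes over 69 s, if anything falls off the work surface, if the arm or the gripper's body presses on something with over 40 N, if the wrist force passes 120 N, or if a joint passes its speed limit or range.

ROBOT

A 7-joint arm with a two-finger parallel gripper is mounted at the origin on the work surface. World frame = base frame: x ahead of the robot, y to its left, z up, the work surface at z = 0. Lengths are in m, angles in rad, forces in N, time in s.
With the tool pointing down it reaches from about 0.4 to 0.9 m from the base axis. Payload 5.5 kg.
Tool frame: the origin (TCP) lies at the very end of the fingers, on their centre line; the grasp point (between the pads) lies behind it (arm.tcp_to_grasp is the z of the grasp point in the tool frame, in m); z points along the fingers, y is the line along which they close (so a half turn about z gives the same grasp; the last joint's range is limited). The gripper opens to 92 mm and grips with 3 to 60 N. Pads are 19 mm wide; open, the fingers measure 130 mm over their backs; the gripper's body (75 mm by 190 mm) begins 47 mm behind the grasp point.
Start: joints at [1.525, 0.501, -0.427, 1.55, 0.221, 1.138, -0.21], TCP at [0.198, -0.619, 0.227] pointing down, gripper open.
Joint ranges: [-2.88, 2.88], [-0.31, 2.03], [-1.54, 1.56], [0.2, 2.42], [-1.41, 4.55], [0.19, 2.02], [-2.57, 2.57]. Speed limits (rad/s): [2.57, 2.57, 3.14, 3.14, 3.14, 3.14, 3.14].

INTERFACE

Orientations are given as [roll, pitch, yaw] about the fixed x, y, z axes, in that order (R = Rz(yaw) Ry(pitch) Rx(roll)).
In Python, from plant import arm, imaging, workorder gives the robot as it stands.
- The arm moves only by the shell command python3 -m jog 'ROWS'. ROWS is JSON, a list of rows, each a list of 7 numbers: the opening, from 0 (shut) to 1 (fully open), then the shift along the tool's x, y, z in mm, then the turn, a rotation vector about the tool's x, y, z in degrees. A call has 1 to 5 rows; each row is the pose to reach, as a shift and turn from the pose commanded when the call began, along the tool's axes at that moment; what a row does not reach only later rows make up. A row lasts 1/8 s, in which the tool goes at most 62.5 mm and 10.7 degrees, less where a joint would pass 70% of its speed; a pose out of reach is approached as far as the arm can. A call with a gripper value outside its range is refused whole. The fingers move at their own pace and stop on an object; the grip force is fixed at half the most. Time passes only in rows, so rows that repeat a pose let the fingers close. It gives the time, the measured TCP pose, the force, the opening and the grip force at its end, in the units of the state.
- arm.sense(): the state, without advancing time (a new reading comes with each control period).
- imaging.capture(name): name is "scene" or "top" or "wrist"; returns the picture (400x640x3 uint8, red, green, blue); there is no depth.
- imaging.camera_model(name): a dict with "K" (3x3 intrinsics, pixels), "R" (3x3) and "t" (3): a world point X has camera coordinates R X + t; the wrist camera has in their place "tool_from_camera" (4x4, takes a point from camera to tool coordinates, whose origin is the TCP and whose axes are the flange's). Camera axes: x right, y down, z forward; pixel columns grow to the right and rows downward; lengths in m; the calibration is good to about 2 mm. A picture is of the moment at which its call begins: read the wrist's pose just before it. camera_model takes no time and is no camera call.
- workorder.sign_off(): hands the job in; it is judged then, once.
The state is a dict: "clock": time; "qpos": joint angles; "dq": joint speeds; "effort": joint torques, N m; "ee_pos": TCP position; "ee_rot": TCP orientation; "ft_force": force on the tool from outside, world axes, zero at the start; "wrist_torque": the same for the moment, N m; "width": finger opening in m; "gripper_force": force on a finger pad.
Only numpy, scipy, OpenCV 4.12 (cv2) and the standard library are available. Lean on these libraries where they do the work, as an engineer would, in place of code of your own. Each camera call takes 0.05 s, during which the arm holds its last target. There are 200 camera calls.

## Working session

There is one attempt and no reset: what is moved stays moved. The work goes in short steps, Python scripts to look and compute and a shell command to move; the robot and the scene stay as the last step left them, time stands still between calls to the robot, and variables do not carry over. Pictures are saved under pics/ and viewed, at most 10 in all, crops included, and the job is handed in when it is done.

```bash
ls; mkdir -p pics; python3 - <<'E'
from plant import arm, imaging
import cv2,numpy as np
s=arm.sense();print({k:np.round(v,3).tolist() for k,v in s.items()}, arm.tcp_to_grasp)
for n in("scene","top"):
    cv2.imwrite(f"pics/{n}0.png",imaging.capture(n)[:,:,::-1]); m=imaging.camera_model(n); print(n,{k:np.round(v,3).tolist() for k,v in m.items()})
print(np.round(imaging.camera_model("wrist")["tool_from_camera"],3))
E
```

```text
pics
{'clock': 0.0, 'qpos': [1.525, 0.502, -0.427, 1.551, 0.221, 1.138, -0.21], 'dq': [0.001, 0.001, 0.002, 0.001, -0.0, -0.001, -0.001], 'effort': [0.0, -56.659, -5.816, -27.911, -0.069, 0.031, 0.0], 'ee_pos': [0.197, -0.619, 0.226], 'ee_rot': [-3.14, -0.0, 0.309], 'ft_force': [1.208, -0.305, 0.528], 'wrist_torque': [0.03, -0.049, -0.03], 'gripper_force': 0.0, 'width': 0.092} -0.0188
scene {'K': [[449.596, 0.0, 329.212], [0.0, 449.596, 197.085], [0.0, 0.0, 1.0]], 'R': [[0.841, 0.54, -0.01], [0.294, -0.474, -0.83], [-0.453, 0.695, -0.558]], 't': [-0.476, -0.094, 1.6]}
top {'K': [[407.801, 0.0, 321.263], [0.0, 407.801, 198.194], [0.0, 0.0, 1.0]], 'R': [[0.0, -1.0, 0.018], [-0.999, -0.001, -0.052], [0.052, -0.018, -0.999]], 't': [-0.019, 0.59, 1.25]}
[[ 0.    -0.958 -0.287  0.077]
 [ 1.     0.001 -0.002 -0.   ]
 [ 0.002 -0.287  0.958 -0.156]
 [ 0.     0.     0.     1.   ]]
```

View pics/top0.png

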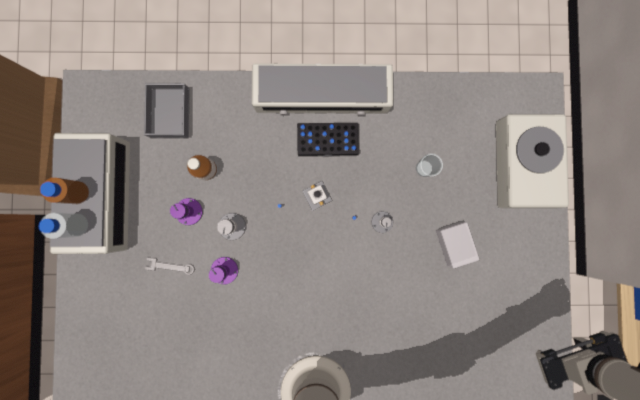

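View pics/scene0.png

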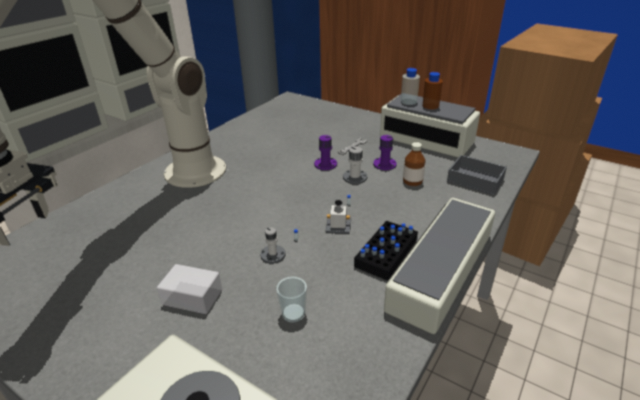

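Candidates for the filter:
- Grey housing at top (229,225) / scene (355,165).
- Grey housing at top (383,221) / scene (271,245), with a narrow cap.
- Two purple look-alikes at top (186,211) and (223,270).

The left grey one looks wider, so it should be the filter. I'll confirm that in an enlarged crop and measure.

```bash
cat > h.py <<'E'
import numpy as np,cv2
from plant import arm,imaging
from scipy.spatial.transform import Rotation as Ro
def ray(n,u,v,s=None):
    m=imaging.camera_model(n);d=np.linalg.inv(m["K"])@[u,v,1]
    if n=="wrist":
        T=m["tool_from_camera"];T=np.array(T);R=Ro.from_euler("xyz",s["ee_rot"]).as_matrix()
        return R@T[:3,3]+s["ee_pos"],R@T[:3,:3]@d
    R=np.array(m["R"]);return -R.T@m["t"],R.T@d
def onz(n,u,v,z,s=None):
    o,d=ray(n,u,v,s);return o+d*(z-o[2])/d[2]
def tri(a,b):
    A=np.zeros((3,3));y=np.zeros(3)
    for o,d in(a,b):
        d=d/np.linalg.norm(d);P=np.eye(3)-np.outer(d,d);A+=P;y+=P@o
    return np.linalg.solve(A,y)
E
python3 - <<'E'
from h import *
t=cv2.imread("pics/top0.png");s=cv2.imread("pics/scene0.png")
f=lambda im,x,y,w=60,h=60:cv2.resize(im[y-h//2:y+h//2,x-w//2:x+w//2],(400,300) if 0 else (300,300),interpolation=cv2.INTER_CUBIC)
im=np.vstack([np.hstack([f(t,229,225),f(t,383,221)]),np.hstack([f(s,355,165),f(s,271,245)])])
cv2.imwrite("pics/crop1.png",im)
print("filt cap",onz("top",225,227,.112),"guard cap",onz("top",387,222,.085),"vent",onz("top",318,194,.088),"bottle",onz("top",195,163,.14))
print("purple",onz("top",180,211,.11),onz("top",217,272,.11))
print("tri vent",tri(ray("top",318,194),ray("scene",338,204)),"tri cap",tri(ray("top",225,227),ray("scene",355,150)))
E
```

```text
filt cap [0.50289846 0.25654076 0.112     ] guard cap [ 0.51702165 -0.21044226  0.085     ] vent [ 0.59878092 -0.00806935  0.088     ] bottle [0.68184047 0.3361869  0.14      ]
purple [0.54833132 0.38522031 0.11      ] [0.37574194 0.27794749 0.11      ]
tri vent [ 0.59998287 -0.00768136  0.07996432] tri cap [0.5027966  0.25787467 0.10589219]
```

View pics/crop1.png

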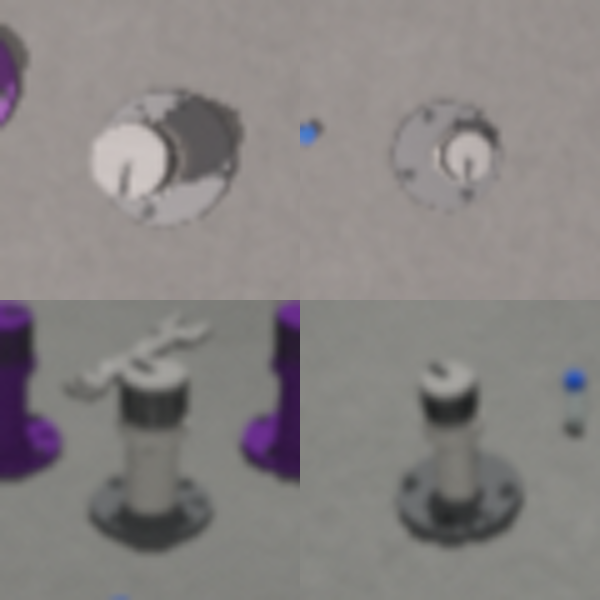

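The crop confirms it. The left grey housing has a cap about 16 px (44 mm) across on a big foot, so it is the filter. The right one, with its ~28 mm cap, is the guard. I'll head for the vent valve first, at about (0.600, -0.008).

```bash
python3 -m jog '[[0,60,-45,0,0,0,0],[0,110,-88,0,0,0,0],[0,155,-125,0,0,0,0],[0,200,-162,0,0,0,0],[0,240,-195,0,0,0,0]]'; python3 -m jog '[[0,60,-45,0,0,0,0],[0,110,-88,0,0,0,0],[0,155,-125,0,0,0,0],[0,200,-162,0,0,0,0],[0,240,-195,0,0,0,0]]'
cat >> h.py <<'E'
def shift(p,s=None):
    s=s or arm.sense();R=Ro.from_euler("xyz",s["ee_rot"]).as_matrix()
    return np.round(R.T@(np.array(p)-s["ee_pos"])*1000,1)
def st():
    s=arm.sense();print({k:np.round(s[k],3).tolist() for k in("clock","qpos","ee_pos","ee_rot","ft_force","wrist_torque","gripper_force","width")})
E
python3 -c "
from h import *
st();print(shift([.600,-.008,.19]))"
```

```text
clock: 0.72
ee_pos: [0.3677, -0.3584, 0.2266]
ee_rot: [-3.141, 0.0, 0.309]
ft_force: [0.8, 0.1, -0.8]
width: 0.0461
gripper_force: 0.0
clock: 1.35
ee_pos: [0.537, -0.1, 0.2266]
ee_rot: [3.141, 0.0, 0.309]
ft_force: [0.3, -0.4, -1.3]
width: 0.0008
gripper_force: 0.0
{'clock': 1.35, 'qpos': [0.704, 0.361, -0.701, 1.807, 0.263, 1.069, -1.356], 'ee_pos': [0.537, -0.1, 0.227], 'ee_rot': [3.141, 0.0, 0.309], 'ft_force': [0.327, -0.419, -1.315], 'wrist_torque': [-0.124, -0.07, -0.073], 'gripper_force': 0.0, 'width': 0.001}
[ 88.  -68.5  36.6]
```

```bash
python3 -m jog '[[0,45,-35,15,0,0,0],[0,88,-68,36,0,0,0],[0,88,-68,36,0,0,0],[0,88,-68,36,0,0,0]]'
python3 -c "
from h import *
s=arm.sense();import json;json.dump({k:np.array(s[k]).tolist() for k in('ee_pos','ee_rot')},open('s1.json','w'))
cv2.imwrite('pics/w1.png',imaging.capture('wrist')[:,:,::-1]);st()"
```

```text
clock: 1.85
ee_pos: [0.5989, -0.0107, 0.1901]
ee_rot: [-3.142, 0.002, 0.309]
ft_force: [-0.9, -0.6, 0.5]
width: 0.0005
gripper_force: 0.0
{'clock': 1.9, 'qpos': [0.487, 0.503, -0.685, 1.712, 0.358, 1.057, -1.579], 'ee_pos': [0.599, -0.012, 0.191], 'ee_rot': [3.141, 0.001, 0.307], 'ft_force': [0.142, -0.017, 0.493], 'wrist_torque': [-0.032, 0.028, 0.015], 'gripper_force': 0.0, 'width': 0.0}
```

View pics/w1.png

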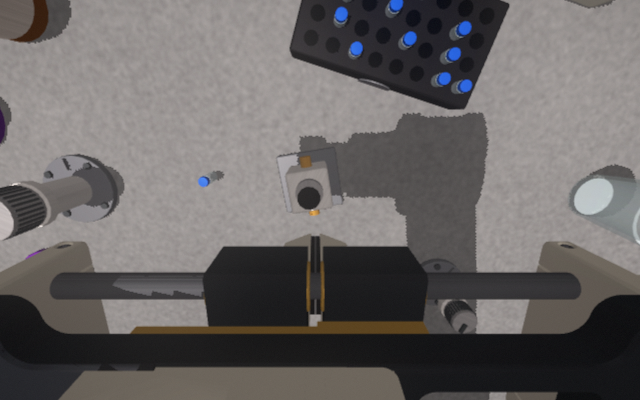

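The wrist view shows the black plunger head at (308,197), the closed fingertips at (315,240), and the filter cap at the left edge (~15,215).

```bash
python3 -c "
from h import *;import json
s1=json.load(open('s1.json'))
p=onz('wrist',308,196,.088,s1);print(p,shift([*p[:2],.098]));st()"
```

```text
[ 0.60198114 -0.00210744  0.088     ] [ 5.9 -8.4 92.5]
{'clock': 1.9, 'qpos': [0.487, 0.503, -0.685, 1.712, 0.358, 1.057, -1.579], 'ee_pos': [0.599, -0.012, 0.191], 'ee_rot': [3.141, 0.001, 0.307], 'ft_force': [0.142, -0.017, 0.493], 'wrist_torque': [-0.032, 0.028, 0.015], 'gripper_force': 0.0, 'width': 0.0}
```

```bash
python3 -m jog '[[0,4,-6.5,40,0,0,0],[0,4,-6.5,80,0,0,0],[0,4,-6.5,97,0,0,0],[0,4,-6.5,97,0,0,0]]'; python3 -m jog '[[0,0,0,5,0,0,0],[0,0,0,10,0,0,0],[0,0,0,14,0,0,0],[0,0,0,14,0,0,0]]'
```

```text
clock: 2.4
ee_pos: [0.6006, -0.0044, 0.0933]
ee_rot: [3.142, 0.002, 0.307]
ft_force: [0.0, -0.2, 1.0]
width: 0.0004
gripper_force: 0.0
clock: 2.9
ee_pos: [0.6029, -0.0031, 0.0807]
ee_rot: [3.14, -0.003, 0.309]
ft_force: [2.3, -1.6, 5.5]
width: 0.0004
gripper_force: 2.8
```

```bash
python3 -m jog '[[0,0,0,3,0,0,0],[0,0,0,6,0,0,0],[0,0,0,8,0,0,0],[0,0,0,8,0,0,0],[0,0,0,8,0,0,0]]'
```

```text
clock: 3.52
ee_pos: [0.6031, -0.0031, 0.076]
ee_rot: [3.138, -0.003, 0.309]
ft_force: [-6.5, -2.5, 28.7]
width: 0.0003
gripper_force: 14.3
```

On the stop (28.7 N at z = 0.076). I'll hold there, then release.

```bash
python3 -m jog '[[0,0,0,0,0,0,0],[0,0,0,0,0,0,0],[0,0,0,0,0,0,0]]'; python3 -m jog '[[0,0,0,-10,0,0,0],[0,0,0,-30,0,0,0],[0,0,0,-70,0,0,0],[0,0,0,-115,0,0,0],[0,0,0,-115,0,0,0]]'
python3 -c "
from h import *
st();print(shift([.503,.257,.22]))"
```

```text
clock: 3.9
ee_pos: [0.6031, -0.0031, 0.076]
ee_rot: [3.138, -0.003, 0.309]
ft_force: [-7.5, -2.5, 29.2]
width: 0.0008
gripper_force: 14.3
clock: 4.53
ee_pos: [0.6035, -0.002, 0.191]
ee_rot: [3.14, -0.006, 0.309]
ft_force: [0.1, -0.4, 0.1]
width: 0.0006
gripper_force: 0.0
{'clock': 4.525, 'qpos': [0.474, 0.507, -0.689, 1.707, 0.364, 1.053, -1.596], 'ee_pos': [0.604, -0.002, 0.191], 'ee_rot': [3.14, -0.006, 0.309], 'ft_force': [0.064, -0.398, 0.075], 'wrist_torque': [0.039, -0.025, -0.039], 'gripper_force': 0.0, 'width': 0.001}
[ -16.8 -277.3  -29.7]
```

```bash
python3 -m jog '[[1,-3,-60,-20,0,0,-10],[1,-7,-120,-20,0,0,-20],[1,-10,-180,-20,0,0,-30],[1,-13,-240,-20,0,0,-40],[1,-17,-277,-20,0,0,-50]]'; python3 -m jog '[[1,0,0,0,0,0,0],[1,0,0,0,0,0,0]]'
python3 -c "
from h import *;import json
s=arm.sense();json.dump({k:np.array(s[k]).tolist() for k in('ee_pos','ee_rot')},open('s2.json','w'))
cv2.imwrite('pics/w2.png',imaging.capture('wrist')[:,:,::-1]);st()"
```

```text
clock: 5.15
ee_pos: [0.4982, 0.2589, 0.2064]
ee_rot: [-3.14, 0.0, 1.191]
ft_force: [0.6, 0.5, -0.5]
width: 0.0462
gripper_force: 0.0
clock: 5.4
ee_pos: [0.5007, 0.2549, 0.206]
ee_rot: [-3.141, 0.002, 1.18]
ft_force: [0.3, 0.2, -0.0]
width: 0.066
gripper_force: 0.0
{'clock': 5.45, 'qpos': [0.208, 0.501, -0.951, 1.784, 0.456, 1.097, -1.293], 'ee_pos': [0.501, 0.254, 0.206], 'ee_rot': [-3.141, 0.002, 1.179], 'ft_force': [0.12, -1.766, 0.816], 'wrist_torque': [-0.028, -0.007, -0.029], 'gripper_force': 0.0, 'width': 0.07}
```

View pics/w2.png

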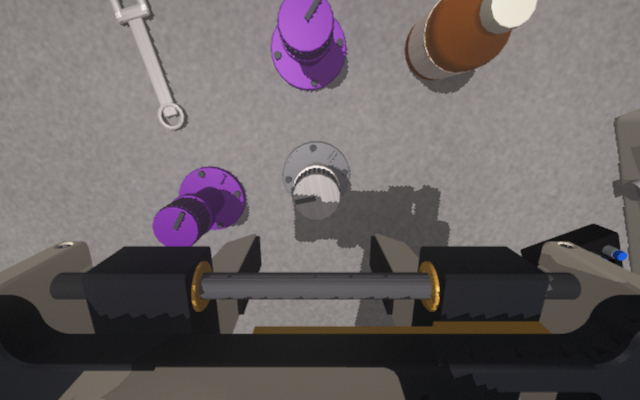

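The filter cap's top face is centred near (317,195). Its rib points left to (294,203), and the foot rib is near (333,157), so the cap is about 150° (2.6 rad) from its stop. Purple look-alikes sit at (200,205) and (308,40). I'll rotate the tool further so J7 has room, and refine the centre.

```bash
python3 -c "
from h import *;import json
s2=json.load(open('s2.json'))
im=cv2.imread('pics/w2.png');c=im[130:250,250:390]
cv2.imwrite('pics/c2.png',cv2.resize(c,None,fx=5,fy=5,interpolation=cv2.INTER_CUBIC))
m=imaging.camera_model('wrist');print(m['K'])
for uv in((317,195),(317,193)):
  p=onz('wrist',*uv,.110,s2);print(p,shift([*p[:2],.13]))
for uv in((292,195),(342,195)): print(onz('wrist',*uv,.110,s2))"
```

```text
[[288.69589971   0.         314.97056647]
 [  0.         288.69589971 202.11967303]
 [  0.           0.           1.        ]]
[0.50499751 0.26274245 0.11      ] [ 9.4  0.3 76. ]
[0.50570629 0.26447444 0.11      ] [11.3  0.3 76. ]
[0.48406656 0.27133873 0.11      ]
[0.52591799 0.25415047 0.11      ]
```

View pics/c2.png

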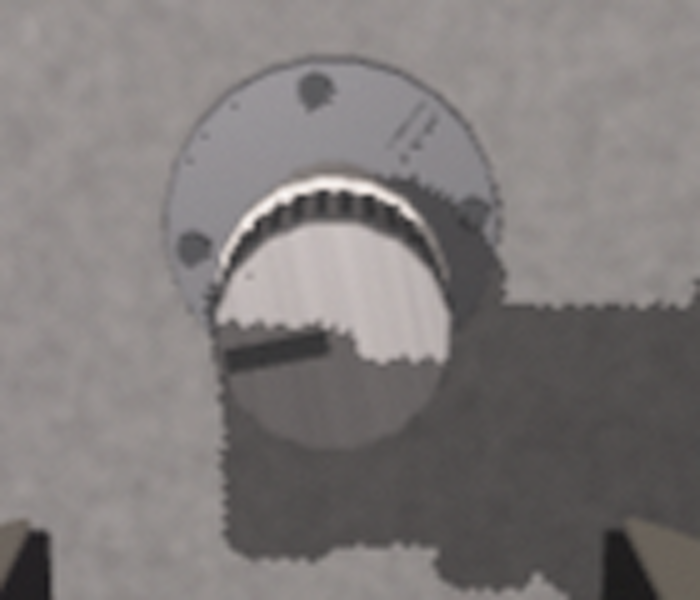

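```bash
python3 -m jog '[[1,3,0.5,15,0,0,-10],[1,7,0.5,30,0,0,-20],[1,7,0.5,45,0,0,-30],[1,7,0.5,60,0,0,-40],[1,7,0.5,65,0,0,-50]]';python3 -m jog '[[1,0,0,0,0,0,0],[1,0,0,0,0,0,0],[1,0,0,0,0,0,0]]'
python3 -c "
from h import *
st();print(shift([.504,.260,.086]))"
```

```text
clock: 6.08
ee_pos: [0.5044, 0.2596, 0.1402]
ee_rot: [-3.139, 0.001, 2.056]
ft_force: [-0.5, -0.0, 0.0]
width: 0.0919
gripper_force: 0.0
clock: 6.45
ee_pos: [0.5045, 0.2619, 0.1422]
ee_rot: [3.141, 0.001, 2.051]
ft_force: [0.4, -0.4, 0.6]
width: 0.0918
gripper_force: 0.0
{'clock': 6.45, 'qpos': [0.256, 0.681, -1.076, 1.821, 0.686, 1.068, -0.603], 'ee_pos': [0.505, 0.262, 0.142], 'ee_rot': [3.141, 0.001, 2.051], 'ft_force': [0.421, -0.422, 0.615], 'wrist_torque': [-0.011, -0.126, -0.008], 'gripper_force': 0.0, 'width': 0.092}
[-1.4 -1.4 56.2]
```

J7 turns the other way, with tightening lowering it. I'll pre-rotate another 100° for range.

```bash
python3 -m jog '[[1,0,0,0,0,0,-10],[1,0,0,0,0,0,-20],[1,0,0,0,0,0,-30],[1,0,0,0,0,0,-40],[1,0,0,0,0,0,-50]]';python3 -m jog '[[1,0,0,0,0,0,-10],[1,0,0,0,0,0,-20],[1,0,0,0,0,0,-30],[1,0,0,0,0,0,-40],[1,0,0,0,0,0,-50]]';python3 -m jog '[[1,0,0,0,0,0,0],[1,0,0,0,0,0,0],[1,0,0,0,0,0,0]]'
python3 -c "
from h import *
st();print(shift([.504,.260,.086]))"
```

```text
clock: 7.08
ee_pos: [0.5043, 0.2621, 0.1421]
ee_rot: [-3.141, 0.001, 2.931]
ft_force: [0.9, -0.5, -0.9]
width: 0.0917
gripper_force: 0.0
clock: 7.7
ee_pos: [0.5044, 0.262, 0.142]
ee_rot: [-3.141, 0.0, -2.48]
ft_force: [0.6, -0.9, 0.6]
width: 0.092
gripper_force: 0.0
clock: 8.07
ee_pos: [0.5042, 0.2621, 0.1419]
ee_rot: [-3.141, 0.0, -2.486]
ft_force: [0.7, -0.0, -0.0]
width: 0.0917
gripper_force: 0.0
{'clock': 8.075, 'qpos': [0.385, 0.933, -1.395, 1.818, 0.97, 1.285, 0.941], 'ee_pos': [0.504, 0.262, 0.142], 'ee_rot': [-3.141, 0.0, -2.486], 'ft_force': [0.66, -0.042, -0.037], 'wrist_torque': [0.17, -0.1, -0.002], 'gripper_force': 0.0, 'width': 0.092}
[ 1.4 -1.5 55.9]
```

```bash
python3 -m jog '[[1,1,-1,20,0,0,0],[1,1,-1,40,0,0,0],[1,1,-1,56,0,0,0],[1,1,-1,56,0,0,0]]';python3 -m jog '[[0.65,0,0,0,0,0,0],[0.5,0,0,0,0,0,0],[0.45,0,0,0,0,0,0],[0.4,0,0,0,0,0,0],[0.3,0,0,0,0,0,0]]';python3 -c "
from h import *
cv2.imwrite('pics/w3.png',imaging.capture('wrist')[:,:,::-1]);st()"
```

```text
clock: 8.57
ee_pos: [0.5028, 0.2601, 0.0837]
ee_rot: [3.141, -0.003, -2.483]
ft_force: [0.1, 0.3, 0.9]
width: 0.0919
gripper_force: 0.0
clock: 9.2
ee_pos: [0.504, 0.2607, 0.0859]
ee_rot: [-3.141, 0.0, -2.484]
ft_force: [0.1, 0.5, 0.4]
width: 0.0464
gripper_force: 0.0
{'clock': 9.25, 'qpos': [0.358, 0.99, -1.322, 1.853, 1.046, 1.213, 0.905], 'ee_pos': [0.504, 0.26, 0.086], 'ee_rot': [-3.141, 0.0, -2.484], 'ft_force': [-0.85, 0.312, 3.276], 'wrist_torque': [0.45, 0.38, 0.053], 'gripper_force': 30.014, 'width': 0.043}
```

View pics/w3.png

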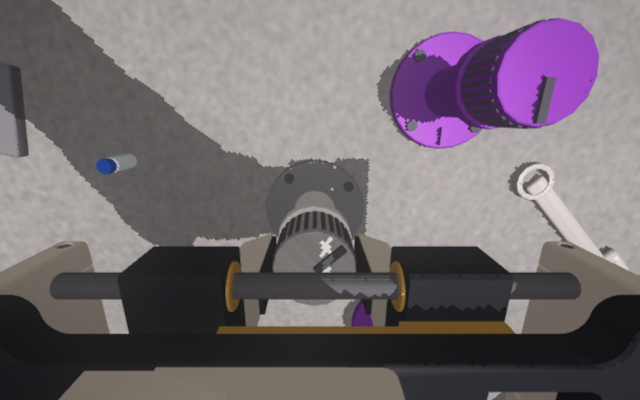

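The cap is held between both pads at (315,258), near its full diameter (43 mm, 30 N). Now I'll tighten, following the thread.

```bash
python3 -m jog '[[0.3,0,0,0.1,0,0,10],[0.3,0,0,0.2,0,0,20],[0.3,0,0,0.2,0,0,30],[0.3,0,0,0.3,0,0,40],[0.3,0,0,0.4,0,0,50]]';python3 -c "
from h import *
st()"; python3 -m jog '[[0.3,0,0,0.1,0,0,10],[0.3,0,0,0.2,0,0,20],[0.3,0,0,0.2,0,0,30],[0.3,0,0,0.3,0,0,40],[0.3,0,0,0.4,0,0,50]]';python3 -c "
from h import *
st()"
```

```text
clock: 9.88
ee_pos: [0.5044, 0.2601, 0.0855]
ee_rot: [-3.141, 0.001, 2.921]
ft_force: [-0.4, -2.8, 1.1]
width: 0.0436
gripper_force: 30.0
{'clock': 9.875, 'qpos': [0.308, 0.877, -1.193, 1.854, 0.929, 1.104, 0.099], 'ee_pos': [0.504, 0.26, 0.085], 'ee_rot': [-3.141, 0.001, 2.921], 'ft_force': [-0.369, -2.844, 1.123], 'wrist_torque': [-0.185, -0.219, 0.024], 'gripper_force': 29.993, 'width': 0.044}
clock: 10.5
ee_pos: [0.5042, 0.2598, 0.085]
ee_rot: [-3.141, 0.002, 2.048]
ft_force: [0.4, -2.4, 0.8]
width: 0.0431
gripper_force: 30.0
{'clock': 10.5, 'qpos': [0.229, 0.766, -1.037, 1.857, 0.791, 0.999, -0.678], 'ee_pos': [0.504, 0.26, 0.085], 'ee_rot': [-3.141, 0.002, 2.048], 'ft_force': [0.363, -2.354, 0.787], 'wrist_torque': [-0.475, -0.149, 0.077], 'gripper_force': 29.993, 'width': 0.043}
```

Next 30°, then small steps watching wrist torque.

```bash
python3 -m jog '[[0.3,0,0,0.1,0,0,10],[0.3,0,0,0.2,0,0,20],[0.3,0,0,0.2,0,0,30],[0.3,0,0,0.2,0,0,30]]';python3 -c "
from h import *
st()"; for i in 1 2; do python3 -m jog '[[0.3,0,0,0.1,0,0,5],[0.3,0,0,0.1,0,0,8],[0.3,0,0,0.1,0,0,8]]' >/dev/null;python3 -c "
from h import *
st()"; done
```

```text
clock: 11.0
ee_pos: [0.5039, 0.2597, 0.0848]
ee_rot: [3.141, 0.002, 1.532]
ft_force: [-0.3, -3.8, 2.1]
width: 0.0432
gripper_force: 30.0
{'clock': 11.0, 'qpos': [0.166, 0.706, -0.931, 1.859, 0.701, 0.944, -1.129], 'ee_pos': [0.504, 0.26, 0.085], 'ee_rot': [3.141, 0.002, 1.532], 'ft_force': [-0.29, -3.82, 2.092], 'wrist_torque': [-0.676, -0.086, -0.07], 'gripper_force': 30.001, 'width': 0.043}
{'clock': 11.375, 'qpos': [0.148, 0.692, -0.902, 1.859, 0.676, 0.931, -1.249], 'ee_pos': [0.504, 0.26, 0.085], 'ee_rot': [3.141, 0.002, 1.394], 'ft_force': [0.086, -4.174, 4.28], 'wrist_torque': [-1.007, -0.003, -0.073], 'gripper_force': 30.001, 'width': 0.043}
{'clock': 11.75, 'qpos': [0.128, 0.678, -0.873, 1.859, 0.651, 0.916, -1.369], 'ee_pos': [0.504, 0.262, 0.085], 'ee_rot': [3.141, -0.002, 1.256], 'ft_force': [1.836, 0.189, 1.112], 'wrist_torque': [-0.086, -0.547, 0.626], 'gripper_force': 30.0, 'width': 0.043}
```

Torque about z jumped to 0.63 N m after 146°, matching the estimated 145°. I'll push slightly more to be sure.

```bash
python3 -m jog '[[0.3,0,0,0,0,0,3],[0.3,0,0,0,0,0,3],[0.3,0,0,0,0,0,3]]' >/dev/null;python3 -c "
from h import *
st()
im=imaging.capture('wrist')[:,:,::-1];cv2.imwrite('pics/w4.png',cv2.resize(im[150:350,200:430],None,fx=3,fy=2.9))"
```

```text
{'clock': 12.125, 'qpos': [0.121, 0.674, -0.862, 1.859, 0.642, 0.91, -1.414], 'ee_pos': [0.505, 0.263, 0.085], 'ee_rot': [3.141, -0.004, 1.204], 'ft_force': [4.149, 2.591, -2.189], 'wrist_torque': [0.631, -1.027, 0.892], 'gripper_force': 29.997, 'width': 0.043}
```

View pics/w4.png

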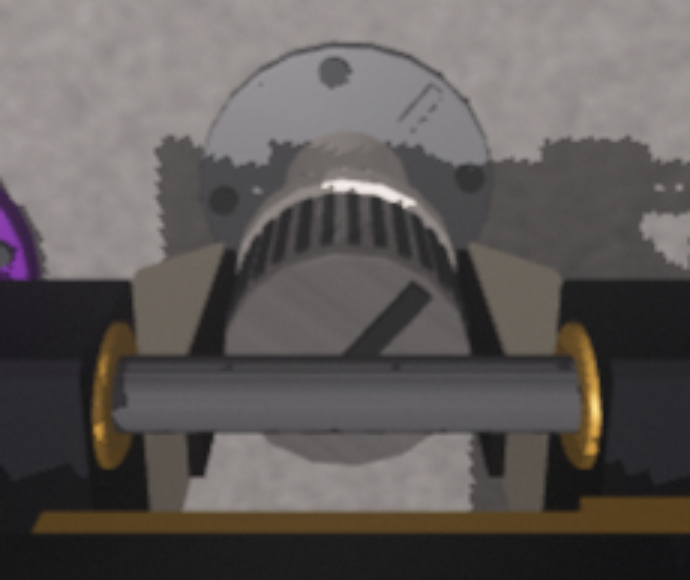

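The cap rib (350,355)→(420,290) is parallel to the foot rib (400,120)→(435,88), and torque has risen to 0.9 N m, so the cap is bottomed. Now I'll back off a quarter turn.

```bash
python3 -m jog '[[0.3,0,0,0,0,0,-8],[0.3,0,0,-0.1,0,0,-18],[0.3,0,0,-0.2,0,0,-28],[0.3,0,0,-0.3,0,0,-38],[0.3,0,0,-0.4,0,0,-46]]';python3 -m jog '[[0.3,0,0,-0.1,0,0,-10],[0.3,0,0,-0.2,0,0,-20],[0.3,0,0,-0.2,0,0,-30],[0.3,0,0,-0.3,0,0,-40],[0.3,0,0,-0.4,0,0,-46]]';python3 -m jog '[[0.3,0,0,0,0,0,0],[0.3,0,0,0,0,0,0]]';python3 -c "
from h import *
st()
im=imaging.capture('wrist')[:,:,::-1];cv2.imwrite('pics/w5.png',cv2.resize(im[150:350,200:430],None,fx=3,fy=2.9))
cv2.imwrite('pics/s5.png',imaging.capture('scene')[:,:,::-1])"
```

```text
clock: 12.8
ee_pos: [0.5028, 0.2624, 0.0852]
ee_rot: [-3.141, -0.003, 2.009]
ft_force: [-0.5, 2.7, 0.7]
width: 0.0434
gripper_force: 30.0
clock: 13.42
ee_pos: [0.5015, 0.261, 0.0855]
ee_rot: [-3.14, -0.004, 2.811]
ft_force: [-5.6, -1.5, 5.9]
width: 0.0433
gripper_force: 30.0
clock: 13.68
ee_pos: [0.5015, 0.261, 0.0855]
ee_rot: [-3.14, -0.003, 2.808]
ft_force: [-5.3, -1.1, 6.3]
width: 0.0436
gripper_force: 30.0
{'clock': 13.675, 'qpos': [0.301, 0.866, -1.18, 1.856, 0.912, 1.094, -0.006], 'ee_pos': [0.502, 0.261, 0.086], 'ee_rot': [-3.14, -0.003, 2.808], 'ft_force': [-5.336, -1.067, 6.305], 'wrist_torque': [-0.23, 0.907, 0.033], 'gripper_force': 30.002, 'width': 0.044}
```

View pics/w5.png

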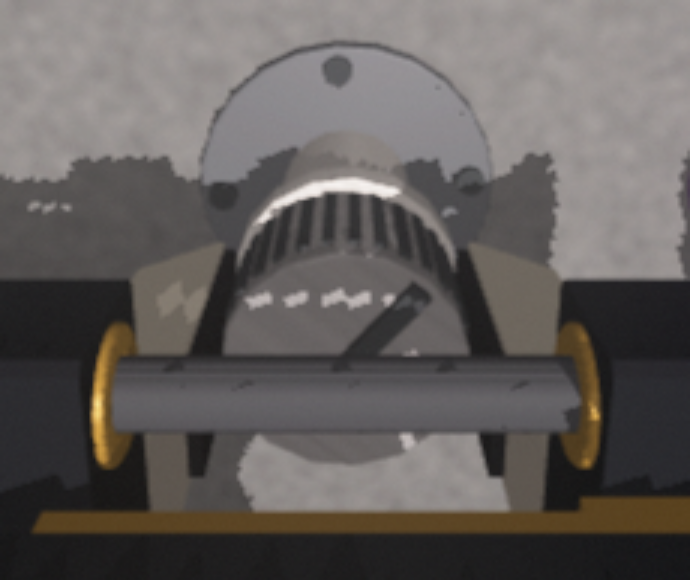

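View pics/s5.png

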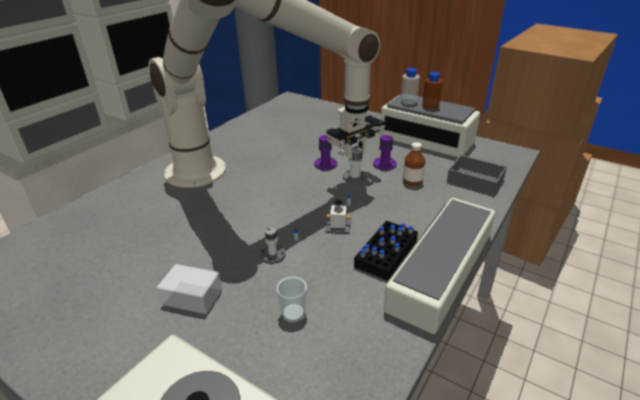

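In the gripper's view the cap rib is unchanged, at (350,355)→(420,290), so the cap turned the full ~92° with the fingers. The scene view shows the plunger out at (338,203) and the bystanders where they were. Handing in.

```bash
python3 -c "
from plant import workorder
print(workorder.sign_off())"
```

```text
the job is handed in; nothing more can be done
None
```

I pressed the vent plunger to its stop, held it and let it back out, then bottomed the wide cap, backed it off about 92° and signed off still gripping it at 30 N; sign-off returned no verdict.

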